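Hang the notched shield cup on the ion source's slanted post

ROBOT

A 7-joint arm with a two-finger parallel gripper is mounted at the origin on the work surface. World frame = base frame: x ahead of the robot, y to its left, z up, the work surface at z = 0. Lengths are in m, angles in degrees, forces in N, time in s.
With the tool pointing down it reaches from about 0.425 to 0.875 m from the base axis. Payload 4.7 kg.
Tool frame: the origin (TCP) lies on the centre line of the jaws, within the pads' length; the fingertips stand ahead of it and the grasp point (between the pads) lies 2 mm behind it (env.tip_reach is the x of the fingertips in the tool frame, in m); x points along the fingers, z is the direction in which the jaws open and shut, and the axes are right-handed (so a half turn about x gives the same grasp; the last joint's range is limited). The gripper opens to 87 mm and grips with 3 to 60 N. Pads are 19 mm wide; open, the fingers measure 117 mm over their backs; the gripper's body (75 mm by 190 mm) begins 51 mm behind the grasp point.
Start: joints at [-66.343, 18.392, -4.016, 83.108, 1.295, 78.541, -3.26], TCP at [0.252, 0.599, 0.24] pointing down, gripper open.
Joint ranges: [-163.93, 163.93], [-17.29, 119.83], [-79.2, 71.16], [3.27, 140.29], [-89.18, 269.18], [5.43, 117.66], [-154.24, 154.24]. Speed limits (degrees/s): [147.25, 147.25, 180, 180, 180, 180, 180].

INTERFACE

Orientations are given as [roll, pitch, yaw] about the fixed x, y, z axes, in that order (R = Rz(yaw) Ry(pitch) Rx(roll)).
In Python, from cell import telemetry, optics, env, models gives the robot as it stands.
- The arm moves only by the shell command python3 -m pendant 'ROWS' [FORCE]. ROWS is JSON, a list of rows, each a list of 3 entries, a list of its own where there are three numbers: the finger opening in mm, from 0 to 87, then the shift along the tool's x, y, z in mm, then the turn, a rotation vector about the tool's x, y, z in rad. A call has 1 to 10 rows; each row is the pose to reach, as a shift and turn from the pose commanded when the call began, along the tool's axes at that moment; what a row does not reach only later rows make up. A row lasts 1/12 s, in which the tool goes at most 41.7 mm and 7.16 degrees, less where a joint would pass 70% of its speed; a pose out of reach is approached as far as the arm can. A call with a gripper value outside its range is refused whole. The fingers move at their own pace and stop on an object; FORCE is the grip in N (left out, the last holds). Time passes only in rows, so rows that repeat a pose let the fingers close. It gives the time, the measured TCP pose, the force and the opening at its end, in the units of the state.
- telemetry.get_obs(): the state, without advancing time (a new reading comes with each control period).
- optics.read_camera(name): name is "side" or "top"; returns a dict with "image" (480x640x3 uint8, blue, green, red), "range_z" (480x640 float32, m along the optical axis (not along the pixel's ray), 0 where there is no reading), "fx", "fy", "cx", "cy" (pixels), "cam_to_world" (4x4, takes a point from camera to world coordinates). Camera axes: x right, y up, looking along -z (the intrinsics and any distortion apply to the point x, -y, -z); pixel columns grow to the right and rows downward; lengths in m; the calibration is good to about 2 mm. A picture is of the moment at which its call begins.
- env.sign_off(): hands the job in, once; it reports no verdict.
Trained networks look in the newest picture that a camera, given by its name, has taken for a name from the list of things; names that differ only in an ending like _2 or _b are one class to them, and where a whole thing is asked for, a point or a joint stands for the part that bears it (a point fixed in the world has none). Each returns a list of dicts, best first, with "confidence" (0 to 1); they miss things now and then, are a little off and sometimes report something else, mostly with a low value. They report only what shows in the picture. A call takes as long as a camera call. They do not tell look-alikes from the thing itself.
- models.masks_of(camera, label): "pixels" (480x640 bool, what is visible of it) and "extent" ([left, top, right, bottom] as shares, 0 to 1, of the picture: columns of its width, rows of its height, round what is visible of it).
- models.landmark_of(camera, label): "centre" ([row, column] as shares, 0 to 1, of the picture: columns of its width, rows of its height: a listed point, or the origin of a listed thing).
The state is a dict: "time_s": time; "qpos": joint angles; "joint_velocities": joint speeds; "effort": joint torques, N m; "tool_pos": TCP position; "tool_rot": TCP orientation; "force": force on the tool from outside, world axes, zero at the start; "wrist_torque": the same for the moment, N m; "grip_width": finger opening in m.
Only numpy, scipy, OpenCV 4.12 (cv2) and the standard library are available. Lean on these libraries where they do the work, as an engineer would, in place of code of your own. Each camera call takes 0.05 s, during which the arm holds its last target.

TASK

Take the notched metal shield cup by its flat grip and hang it over the slanted, sprung post on top of the ion-source housing. Press gently and turn it until its notches drop over the post's cross pin and its rim is fully home on the flange, then let go. Do not force it, and leave the other things on the bench where they are.

Things in the scene. Friction and masses are not known exactly. Their poses are not given: they have to be found in the camera images.
- cup_mid (a point): Centre (half-way up, on the axis) of the loose aluminium shield cup, 102 mm tall with its grip, 0.13 to 0.21 kg. It stands mouth down on the bench, z up its axis from mouth to grip. The round cup is 60 mm tall, closed on top, 48 mm outside and 40 mm inside diameter, 56 mm deep inside.
- cup_grip (a point): Centre of the flat grip on the cup's closed top, 30 mm above cup_mid. The grip is 42 mm high, 14 mm thick along its x, 36 mm wide along its y; z up the cup's axis.
- cup_rim (a point): Centre of the cup's open lower rim, 51 mm below cup_mid; same axes. The rim has four notches, 11 mm wide and 22 mm high, open below, centred on its +x, +y, -x and -y sides.
- post_seat (a point): Centre of the upper face of the steel flange (60 mm diameter) at the post's foot; z up the post's axis, leaning 35 degrees from vertical to the housing's front. Post, pin and flange are sprung as one: they yield down the axis from about 3 N, 1 N more per mm, by up to 12 mm, then a hard stop; they return when let go. This point moves with them.
- post_tip (a point): Tip of the round post, on its axis, 52 mm above post_seat; z along the axis. The post is 35 mm in diameter; the last 12 mm taper to 20 mm.
- post_pin (a point): Middle of the cross pin, on the post's axis, 12.5 mm above post_seat; z along the axis. The pin, 6 mm thick, 54 mm tip to tip, crosses the post squarely. Its direction about the axis varies and is NOT reported here. Off the notches, the rim rests on it 15.5 mm above the flange; a turn of at most 90 degrees brings notches over it, play 6 degrees either way. It stays put.
- housing: White painted ion-source housing, 220 mm deep (x), 240 mm wide (y), 110 mm high, fixed; origin at the centre of its underside, front (with a dark window and two knobs) towards its -x. The post's flange is 79 mm in front of the origin and 153 mm above the bench.
- cap: Bystander: loose plain metal cap without notches, 52 mm diameter, 75 mm tall, with a round knob; origin under its centre.
- vial: Bystander: small amber bottle, 28 mm diameter, 60 mm tall; origin under its centre.
- jar: Bystander: jar, 60 mm diameter, 75 mm tall; origin under its centre.
- beaker: Bystander: white open beaker, 68 mm diameter, 85 mm tall; origin under its centre.
- wrench: Bystander: wrench lying flat on the bench.
- driver: Bystander: screwdriver lying flat on the bench.
- collar: Bystander: brass ring lying flat, 40 mm diameter, 16 mm high; origin under its centre.
Mind the look-alikes: they are no part of the job. Leave any turquoise look-alike of the part that bears cup_mid alone.

How it is judged:
By the outcome, as a careful person would: the job done as asked, in the order asked, and still so for the second after the job is handed in, with the robot touching nothing.
It also fails if it takes over 54 s, if anything falls off the work surface, if the arm or the gripper's body presses on something with over 40 N, if the wrist force passes 120 N, or if a joint passes its speed limit or range.

## Working session

There is one attempt and no reset: what is moved stays moved. The work goes in short steps, Python scripts to look and compute and a shell command to move; the robot and the scene stay as the last step left them, time stands still between calls to the robot, and variables do not carry over. Pictures are saved under pics/ and viewed, and the job is handed in when it is done.

```bash
ls; mkdir -p pics; cat > h.py <<'E'
import numpy as np, cv2
from scipy.spatial.transform import Rotation as R
from cell import telemetry, optics, env, models
def cam(n):
    return optics.read_camera(n)
def world(c,r,col,z=None):
    z=c["range_z"][int(round(r)),int(round(col))] if z is None else z
    p=np.array([(col-c["cx"])/c["fx"]*z,-(r-c["cy"])/c["fy"]*z,-z,1])
    return (np.array(c["cam_to_world"])@p)[:3]
def cloud(c,mask=None):
    z=c["range_z"]; rr,cc=np.nonzero((z>0) if mask is None else (z>0)&mask); zz=z[rr,cc]
    P=np.c_[(cc-c["cx"])/c["fx"]*zz,-(rr-c["cy"])/c["fy"]*zz,-zz,np.ones_like(zz)]
    return (P@np.array(c["cam_to_world"]).T)[:,:3]
def proj(c,p):
    q=np.linalg.inv(np.array(c["cam_to_world"]))@np.r_[p,1]
    return c["cy"]-q[1]/-q[2]*c["fy"], c["cx"]+q[0]/-q[2]*c["fx"]
E
python3 - <<'E'
from h import *
o=telemetry.get_obs(); print(o, env.tip_reach)
for n in ("side","top"):
    c=cam(n); print(n,{k:v for k,v in c.items() if k not in("image","range_z")})
    cv2.imwrite(f"pics/{n}0.png",c["image"])
    for l in ("cup_mid","cup_grip","cup_rim","post_seat","post_tip","post_pin","housing","cap"):
        for d in models.landmark_of(n,l):
            r,co=d["centre"][0]*480,d["centre"][1]*640
            print(l,round(d["confidence"],2),round(r),round(co),world(c,min(r,479),min(co,639)).round(3))
E
```

```text
pics
{'time_s': 0.0, 'qpos': array([-66.3430889 ,  18.43959388,  -4.01671513,  83.17473777,
         1.29628472,  78.53945976,  -3.25922266]), 'joint_velocities': array([-0.03530959,  0.05091123, -0.00752136,  0.02813746, -0.05762862,
       -0.02303438,  0.01830685]), 'effort': array([ 8.25380466e-04, -4.91289139e+01, -4.03392361e-01, -3.12528312e+01,
       -6.38298341e-02,  4.39305918e-02,  1.84798878e-04]), 'tool_pos': array([0.25223927, 0.59850579, 0.23845702]), 'tool_rot': array([-176.5432053 ,   89.89132885, -109.38821335]), 'force': array([ 0.45676094, -0.15983381,  0.29199038]), 'wrist_torque': array([-0.01156121,  0.02852498, -0.03197622]), 'grip_width': 0.0868601009711045} 0.017
side {'fx': 592.7825532777059, 'fy': 592.7825532777059, 'cx': 316.2116521655187, 'cy': 238.5108171650371, 'cam_to_world': array([[ 0.97017087,  0.13441729, -0.20174358,  0.28252363],
       [-0.24211785,  0.57894327, -0.7785908 , -1.12653419],
       [ 0.01214202,  0.80421184,  0.59421872,  1.00607477],
       [ 0.        ,  0.        ,  0.        ,  1.        ]])}
cup_mid 0.84 222 260 [0.47  0.219
[... 844 characters left out ...]
66e-01,
         1.59338534e+00],
       [ 0.00000000e+00,  0.00000000e+00,  0.00000000e+00,
         1.00000000e+00]])}
cup_mid 0.93 259 261 [0.542 0.153 0.097]
cup_mid 0.58 287 238 [0.475 0.211 0.097]
cup_grip 0.62 288 236 [0.473 0.214 0.103]
cup_grip 0.54 257 254 [0.549 0.173 0.082]
cup_rim 0.71 292 239 [0.466 0.212 0.06 ]
cup_rim 0.65 258 261 [0.358 0.024 1.593]
cup_rim 0.51 212 296 [0.635 0.065 0.197]
post_seat 0.72 205 300 [0.653 0.055 0.192]
post_tip 0.6 214 297 [0.631 0.064 0.192]
post_tip 0.45 238 190 [0.601 0.332 0.073]
post_pin 0.57 209 296 [0.642 0.065 0.2  ]
post_pin 0.55 290 236 [0.467 0.214 0.101]
housing 0.65 186 301 [0.712 0.053 0.127]
cap 0.73 297 407 [ 0.444 -0.201  0.044]
```

View pics/side0.png

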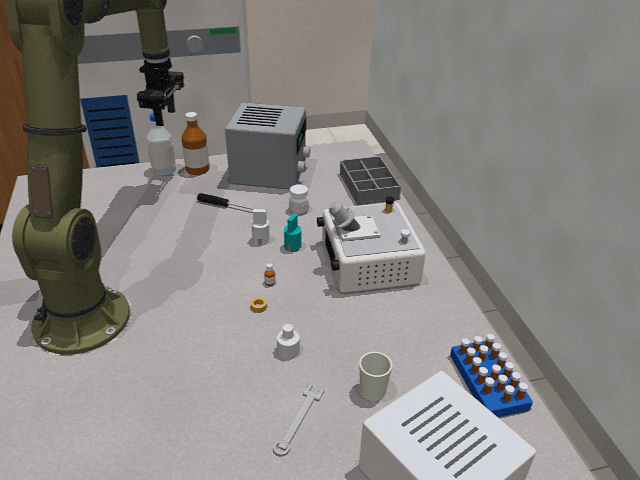

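View pics/top0.png

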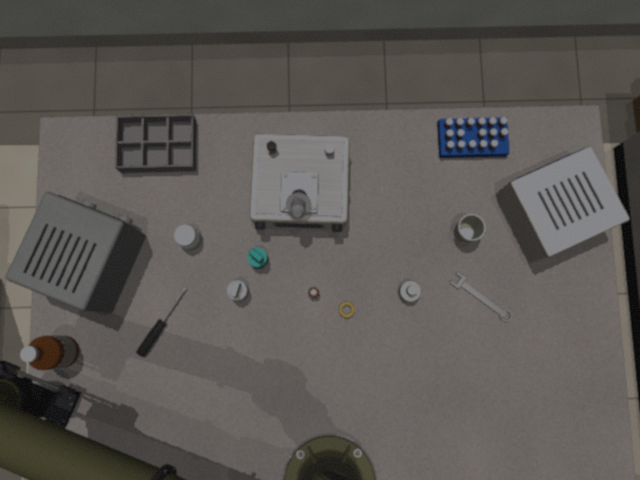

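```bash
python3 - <<'E'
import cv2,numpy as np
s=cv2.imread("pics/side0.png");t=cv2.imread("pics/top0.png")
a=cv2.resize(s[180:280,230:390],(800,500),interpolation=cv2.INTER_CUBIC);cv2.imwrite("pics/side_c.png",a)
a=cv2.resize(t[190:310,210:370],(800,600),interpolation=cv2.INTER_CUBIC);cv2.imwrite("pics/top_c.png",a)
E
```

```text
(no output)
```

View pics/side_c.png

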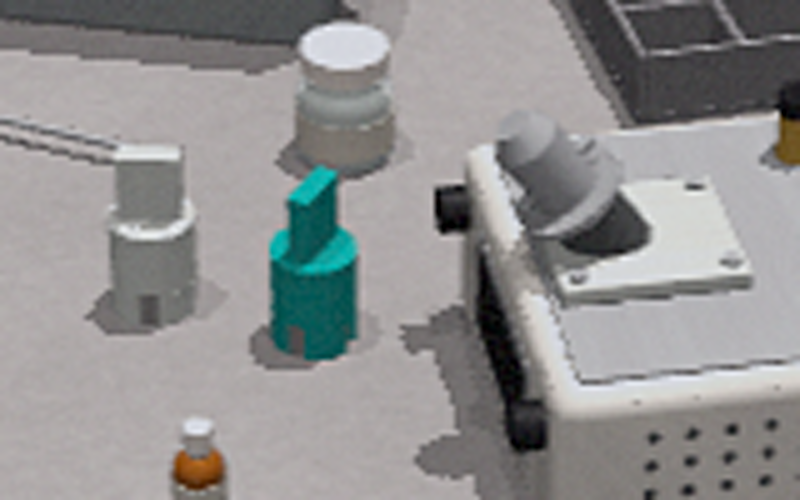

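View pics/top_c.png

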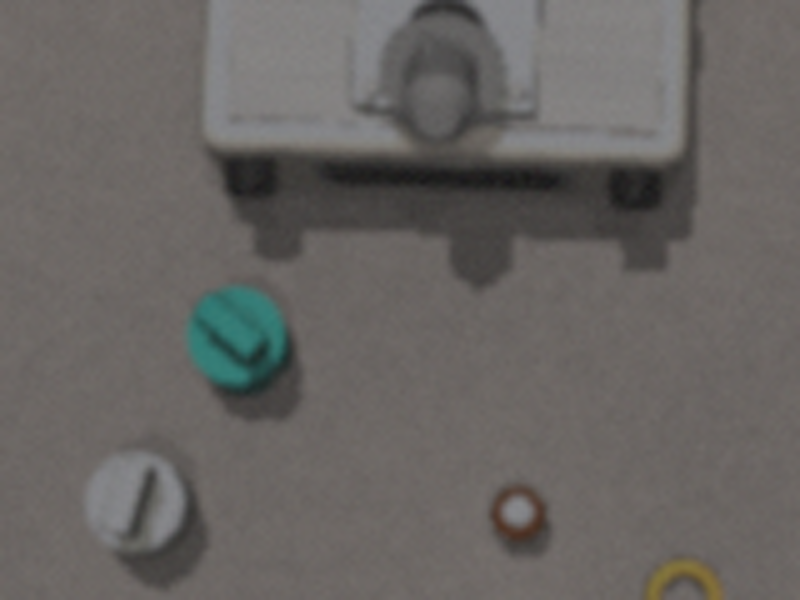

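The candidates are the pale metal notched cup (side row 227, col 260; top 290, 237), the turquoise notched look-alike (side 235, 292; top 258, 258) and the plain cap with a round knob (side 345, 288). The crops show that the metal one with the flat grip and notches fits, and that the turquoise one has to be left alone. Next I'll measure the geometry.

```bash
python3 - <<'E'
from h import *
S=cam("side");T=cam("top")
for n,c in(("side",S),("top",T)):
    P=cloud(c)
    # cup region
    m=(np.hypot(P[:,0]-.47,P[:,1]-.213)<.04)
    Q=P[m&(P[:,2]>.005)]
    print(n,"cup pts",len(Q), np.percentile(Q[:,2],[1,50,99]).round(4))
    G=Q[Q[:,2]>.092]; 
    if len(G)>5:
        print(" griptop z",np.median(G[:,2]).round(4)); (ce,sz,a)=cv2.minAreaRect((G[:,:2]*1000).astype(np.float32)); print(len(G),ce,sz,a)
    B=Q[(Q[:,2]>.05)&(Q[:,2]<.066)]; print(" top disc",len(B),cv2.minEnclosingCircle((B[:,:2]*1000).astype(np.float32)))
    # housing top
    H=P[(abs(P[:,2]-.11)<.012)&(P[:,0]>.5)&(P[:,0]<.95)&(abs(P[:,1]-.05)<.2)]
    print(" housing",len(H),np.median(H[:,2]),cv2.minAreaRect((H[:,:2]*1000).astype(np.float32)))
    # edges at level
    for k in ("cup_mid","housing"):
        for d in models.masks_of(n,k): print(k,d["confidence"],np.array(d["extent"])*[640,480,640,480])
    K=P[(P[:,2]>.13)&(np.hypot(P[:,0]-.65,P[:,1]-.055)<.08)]
    print(" post",len(K),K[:,2].max(),K.mean(0))
    np.save(f"post_{n}.npy",K); np.save(f"cup_{n}.npy",Q)
    print("noise floor", P[(abs(P[:,0]-.45)<.02)&(abs(P[:,1]-.1)<.02)][:,2].std(), P[(abs(P[:,0]-.45)<.02)&(abs(P[:,1]-.1)<.02)][:,2].mean())
E
```

```text
side cup pts 551 [0.0054 0.0589 0.1053]
 griptop z 0.1003
86 (468.8925476074219, 216.18341064453125) (22.206497192382812, 35.755828857421875) 80.30657196044922
 top disc 134 ((466.6532897949219, 211.7111053466797), 26.3176326751709)
 housing 3657 0.11226661991294362 ((689.0635375976562, 57.47473907470703), (247.52886962890625, 315.9419250488281), 87.45829010009766)
cup_mid 0.9 [251.904 209.52  272.    246.48 ]
cup_mid 0.72 [282.304 214.8   300.8   251.088]
housing 0.96 [314.496 195.216 427.392 295.584]
 post 541 0.20315365696598797 [0.65598939 0.04969055 0.16592441]
noise floor 0.0023945199374287717 0.0013100481185079056
top cup pts 385 [0.0053 0.0609 0.1076]
 griptop z 0.1009
97 (470.8210144042969, 216.94261169433594) (14.700197219848633, 35.28542709350586) 70.83129119873047
 top disc 184 ((470.604248046875, 217.55856323242188), 24.68880844116211)
 housing 7040 0.11131150706667425 ((691.4818725585938, 58.97125244140625), (239.58001708984375, 318.37103271484375), 86.85432434082031)
cup_mid 0.92 [231.808 279.504 249.92  300.192]
cup_mid 0.82 [248.704 246.384 273.984 268.512]
cup_mid 0.42 [133.184 288.096 185.408 356.784]
housing 0.7 [249.728 134.88  350.592 232.32 ]
housing 0.47 [229.12  280.32  251.2   301.008]
 post 546 0.20413740160725236 [0.66166361 0.05986322 0.17068149]
noise floor 0.0036449378710721354 9.495121581475149e-05
```

```bash
cat > fit.py <<'E'
from h import *
from scipy.optimize import least_squares
def sdcyl(q,r,z0,z1):
    d=np.c_[np.hypot(q[:,0],q[:,1])-r, abs(q[:,2]-(z0+z1)/2)-(z1-z0)/2]
    return np.minimum(d.max(1),0)+np.linalg.norm(np.maximum(d,0),axis=1)
def sdbox(q,c,h):
    d=abs(q-c)-h
    return np.minimum(d.max(1),0)+np.linalg.norm(np.maximum(d,0),axis=1)
def cup_sd(P,x,y,yaw):
    q=R.from_euler("z",-yaw).apply(P-[x,y,0])
    return np.minimum(sdcyl(q,.024,0,.06),sdbox(q,[0,0,.081],[.007,.018,.021]))
def tapered(q):
    # cone portion z .040->.052 r .0175->.010
    r=np.hypot(q[:,0],q[:,1]); rr=np.interp(q[:,2],[0,.04,.052],[.0175,.0175,.010])
    z=q[:,2]
    side=(r-rr); 
    return np.maximum(side, z-.052)
def post_sd(P,x,y,z,yaw,pin,lean=np.radians(35)):
    a=R.from_euler("z",yaw)*R.from_euler("y",-lean)
    q=a.inv().apply(P-[x,y,z])
    s=np.minimum(tapered(q), sdcyl(q,.030,-.006,0))
    qp=R.from_euler("z",-pin).apply(q-[0,0,.0125])
    pin_=np.maximum(np.hypot(qp[:,1],qp[:,2])-.003,abs(qp[:,0])-.027)
    return np.minimum(s,pin_),q
E
python3 - <<'E'
from fit import *
for n in("side","top"):
    Q=np.load(f"cup_{n}.npy"); Q=Q[Q[:,2]>.012]
    best=None
    for y0 in np.radians([0,45,90,135]):
        s=least_squares(lambda p:cup_sd(Q+[0,0,p[3]],*p[:3]),[.469,.215,y0,0],loss="soft_l1",f_scale=.003,x_scale=[.01,.01,.3,.01])
        if best is None or s.cost<best.cost: best=s
    print(n,best.cost,best.x[:2],np.degrees(best.x[2])%180,best.x[3])
for n in("side","top"):
    K=np.load(f"post_{n}.npy"); K=K[(K[:,2]>.125)]
    for yaw in np.radians([-4,0]):
      for pin in np.radians([0,45,90,135]):
        def f(p):
            s,q=post_sd(K,p[0],p[1],p[2],p[3],p[4])
            return s[q[:,2]>-.004] if 0 else np.where(q[:,2]>-.003,s,0.003)
        s=least_squares(f,[.66,.06,.153,yaw,pin],loss="soft_l1",f_scale=.003,x_scale=[.01,.01,.01,.1,.3])
        print(n,round(s.cost*1e6,1),s.x[:3].round(4),np.degrees(s.x[3:]).round(1))
E
```

```text
side 0.0011777240161781769 [0.46924595 0.21827351] 71.70945026672956 -0.001889726141568304
top 0.0007109561973921293 [0.47073687 0.21725902] 73.53713552390067 -0.0003528602232231806
side 1164.5 [0.6603 0.061  0.1546] [-5. 21.]
side 1164.5 [0.6603 0.061  0.1546] [-5. 21.]
side 1277.8 [0.6603 0.0614 0.1546] [-4.  89.3]
side 1285.6 [0.6603 0.0613 0.1545] [ -4.2 125.2]
side 1164.5 [0.6603 0.061  0.1546] [-5. 21.]
side 1162.8 [0.6604 0.0612 0.1545] [-4.3 17.1]
side 1276.5 [0.6603 0.0613 0.1546] [-4.1 94.1]
side 1285.2 [0.6603 0.0613 0.1545] [ -4.1 127.2]
top 1169.7 [0.6622 0.0606 0.1538] [-2.3 15.5]
top 1168.8 [0.6621 0.0606 0.1538] [-2.3 12.4]
top 1290.8 [0.6624 0.0607 0.154 ] [-2.1 90. ]
top 1290.6 [0.6624 0.0608 0.154 ] [ -2.1 287.2]
top 1169.7 [0.6622 0.0606 0.1538] [-2.3 15.5]
top 1167.4 [0.6622 0.0607 0.1538] [-2.  16.2]
top 1169.7 [0.6622 0.0606 0.1538] [-2.3 15.5]
top 1167.3 [0.6621 0.0607 0.1538] [ -2.1 190.6]
```

```bash
python3 - <<'E'
from h import *
for n,(r0,r1,c0,c1) in {"side":(190,235,310,370),"top":(180,225,275,335)}.items():
    ims=[cam(n)["image"].astype(float) for _ in range(4)]
    a=np.mean(ims,0)[r0:r1,c0:c1]; a=np.clip((a-a.min())/(np.percentile(a,99)-a.min())*255,0,255).astype(np.uint8)
    cv2.imwrite(f"pics/{n}_p.png",cv2.resize(a,(800,600),interpolation=cv2.INTER_CUBIC))
E
```

```text
(no output)
```

View pics/side_p.png

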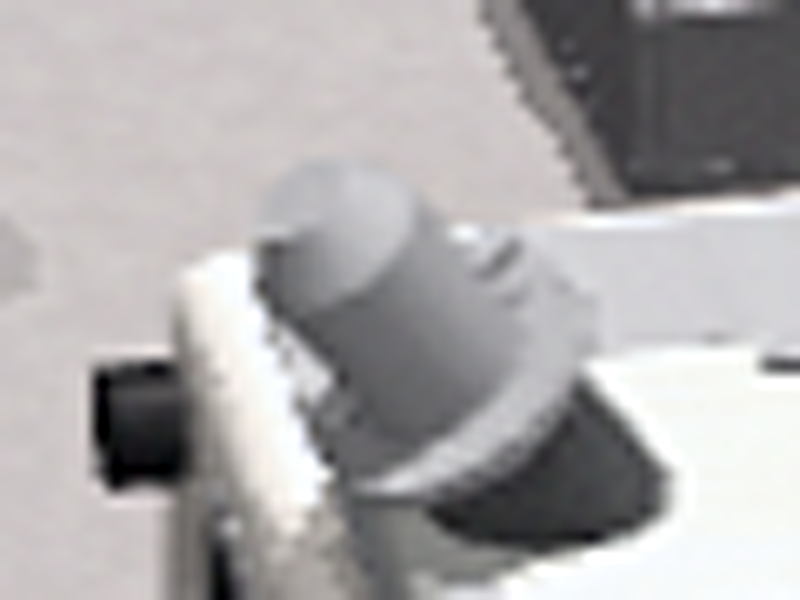

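View pics/top_p.png

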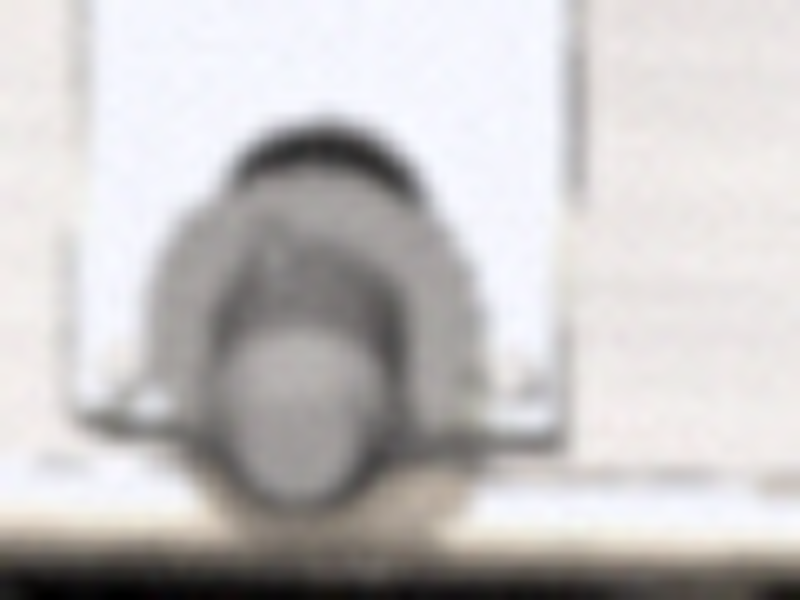

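```bash
cat > go.py <<'E'
from fit import *
CUP=np.array([.470,.2177]); CYAW=np.radians(72.5)
HY=np.radians(-3.2); SEAT=np.array([.6612,.0608,.1535])
RP=R.from_euler("z",HY)*R.from_euler("y",-35,degrees=True)
ZP=RP.apply([0,0,1])
def toolR(x,z):
    x=x/np.linalg.norm(x); z=z-x*(x@z); z/=np.linalg.norm(z)
    return R.from_matrix(np.c_[x,np.cross(z,x),z])
def cur():
    o=telemetry.get_obs(); return np.array(o["tool_pos"]),R.from_euler("xyz",o["tool_rot"],degrees=True),o
def delta(pt,Rt):
    p,r,o=cur()
    return (r.inv().apply(pt-p)*1000).round(1),(r.inv()*Rt).as_rotvec().round(4)
def postR(phi): # cup x at phi(deg) in post frame = tool z
    return toolR(-ZP,RP.apply([np.cos(np.radians(phi)),np.sin(np.radians(phi)),0]))
def status():
    p,r,o=cur(); v=RP.inv().apply(p-SEAT)*1000
    zt=RP.inv().apply(r.apply([0,0,1])); xt=RP.inv().apply(r.apply([1,0,0]))
    f=RP.inv().apply(o["force"])
    print("t",round(o["time_s"],2),"pos",p.round(4),"post-frame mm",v.round(1),"phi",round(np.degrees(np.arctan2(zt[1],zt[0])),1),"xt",xt.round(3),"F post",f.round(1),"w",round(o["grip_width"]*1000,1),"q",np.array(o["qpos"]).round(0),"tq",np.array(o["wrist_torque"]).round(2))
E
python3 - <<'E'
from go import *
p,r,o=cur(); zt=r.apply([0,0,1]); print("tool z",zt.round(3),np.degrees(np.arctan2(zt[1],zt[0])))
for s in(0,180):
    a=CYAW+np.radians(s); Rt=toolR(np.array([0,0,-1.]),np.array([np.cos(a),np.sin(a),0]))
    print(s,delta(np.r_[CUP,.16],Rt), (r.inv()*Rt).magnitude()*57.3)
for n in("side","top"):
    P=cloud(cam(n)); 
    for x0,x1,y0,y1 in((.35,.75,.36,.7),):
        m=(P[:,0]>x0)&(P[:,0]<x1)&(P[:,1]>y0)&(P[:,1]<y1)&(P[:,2]>.1)
        Q=P[m]; print(n,len(Q),np.percentile(Q,[2,50,98],axis=0).round(3))
E
```

```text
tool z [0.388 0.922 0.   ] 67.15214129545281
0 (array([  79.6, -348.6, -266.9]), array([-0.0933,  0.    ,  0.    ])) 5.348253527871238
180 (array([  79.6, -348.6, -266.9]), array([ 3.0483e+00,  1.0000e-04, -1.0000e-04])) 174.66500637775545
side 4239 [[0.369 0.46  0.103]
 [0.546 0.525 0.188]
 [0.677 0.675 0.206]]
top 9853 [[0.366 0.467 0.114]
 [0.553 0.575 0.2  ]
 [0.673 0.688 0.207]]
```

```bash
python3 -m pendant '[[87,[0,-349,-267],[-0.093,0,0]],[87,[0,-349,-267],[-0.093,0,0]],[87,[0,-349,-267],[-0.093,0,0]],[87,[0,-349,-267],[-0.093,0,0]],[87,[0,-349,-267],[-0.093,0,0]],[87,[0,-349,-267],[-0.093,0,0]],[87,[0,-349,-267],[-0.093,0,0]],[87,[0,-349,-267],[-0.093,0,0]],[60,[20,-349,-267],[-0.093,0,0]],[60,[40,-349,-267],[-0.093,0,0]]]' 
python3 -m pendant '[[60,[0,0,0],[0,0,0]]]'
python3 - <<'E'
from go import *
status()
a=CYAW; Rt=toolR(np.array([0,0,-1.]),np.array([np.cos(a),np.sin(a),0]))
print(delta(np.r_[CUP,.082],Rt))
for n in("side","top"): cv2.imwrite(f"pics/{n}1.png",cam(n)["image"])
s=cv2.imread("pics/side1.png")[150:270,200:360];cv2.imwrite("pics/s1.png",cv2.resize(s,(800,600),interpolation=cv2.INTER_CUBIC))
E
```

```text
time_s: 2.53
tool_pos: [0.4592, 0.2399, 0.216]
tool_rot: [-40.7, 89.6, 31.7]
force: [1.4, 0.4, 0.1]
grip_width: 0.0799
time_s: 2.62
tool_pos: [0.4597, 0.2319, 0.2111]
tool_rot: [-169.6, 89.7, -97.8]
force: [-0.2, -1.5, -0.4]
grip_width: 0.0747
t 2.62 pos [0.4597 0.2319 0.2111] post-frame mm [-139.6  159.6  168. ] phi 77.8 xt [-0.574 -0.006 -0.819] F post [-0.3 -1.5 -0.3] w 74.7 q [-41.   3.  12. 105.  -0.  73.  42.] tq [-0.08  0.05  0.  ]
(array([129.1, -14.1,  -9.5]), array([-0.0127, -0.0056,  0.001 ]))
```

View pics/s1.png

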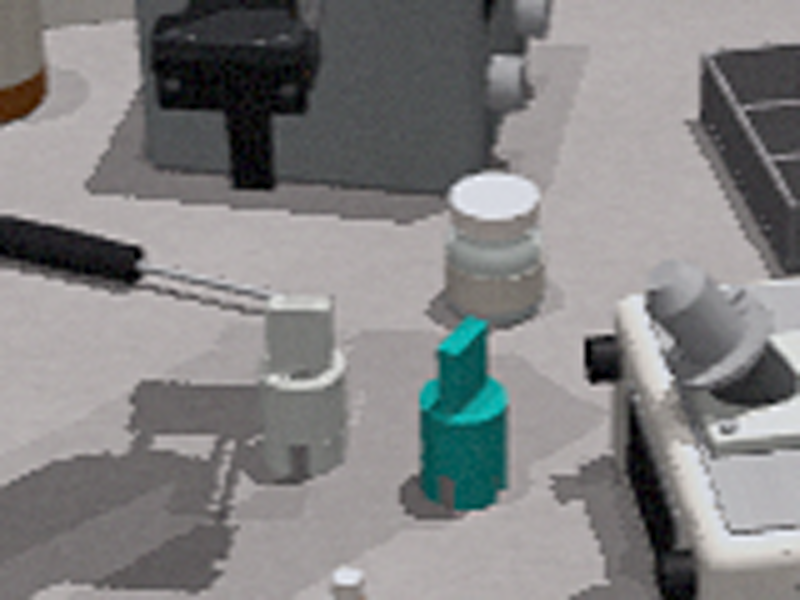

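Gripper is above the pale cup (crop col 300, rows 300-480); path clear. I'll align at z≈0.14 first.

```bash
python3 -m pendant '[[60,[0,0,0],[0,0,0]],[60,[0,0,0],[0,0,0]],[60,[0,0,0],[0,0,0]]]'
python3 - <<'E'
from go import *
status()
a=CYAW; Rt=toolR(np.array([0,0,-1.]),np.array([np.cos(a),np.sin(a),0]))
print(delta(np.r_[CUP,.082],Rt))
E
```

```text
time_s: 2.97
tool_pos: [0.4561, 0.2433, 0.2138]
tool_rot: [-23.8, 89.9, 48.9]
force: [0.9, 1.3, 1.4]
grip_width: 0.0606
t 2.97 pos [0.4561 0.2433 0.2138] post-frame mm [-141.5  170.7  172.7] phi 78.3 xt [-0.573  0.001 -0.819] F post [1.5 1.3 0.6] w 60.6 q [-42.   3.  11. 104.  -1.  73.  42.] tq [0.04 0.01 0.03]
(array([131.8, -20.9, -20.4]), array([0.0026, 0.0008, 0.0004]))
```

```bash
python3 -m pendant '[[60,[20,-11,-10],[0,0,0]],[60,[40,-21,-20],[0,0,0]],[60,[60,-21,-20],[0,0,0]],[60,[70,-21,-20],[0,0,0]],[60,[70,-21,-20],[0,0,0]],[60,[70,-21,-20],[0,0,0]]]'
python3 - <<'E'
from go import *
status()
a=CYAW; Rt=toolR(np.array([0,0,-1.]),np.array([np.cos(a),np.sin(a),0]))
print(delta(np.r_[CUP,.082],Rt))
for n in("side","top"): cv2.imwrite(f"pics/{n}2.png",cam(n)["image"])
s=cv2.imread("pics/side2.png")[170:260,210:330];cv2.imwrite("pics/s2.png",cv2.resize(s,(800,600),interpolation=cv2.INTER_CUBIC))
E
```

```text
time_s: 3.47
tool_pos: [0.4701, 0.2173, 0.1435]
tool_rot: [93.7, 90.0, 166.3]
force: [-0.1, 0.4, 0.2]
grip_width: 0.0597
t 3.47 pos [0.4701 0.2173 0.1435] post-frame mm [-169.1  145.6  106.3] phi 78.3 xt [-0.574  0.    -0.819] F post [0.  0.4 0.3] w 59.7 q [-40.   6.  13. 109.  -2.  65.  46.] tq [ 0.03 -0.04 -0.02]
(array([61.5,  0.2,  0.3]), array([ 0.0015, -0.    , -0.0004]))
```

View pics/s2.png

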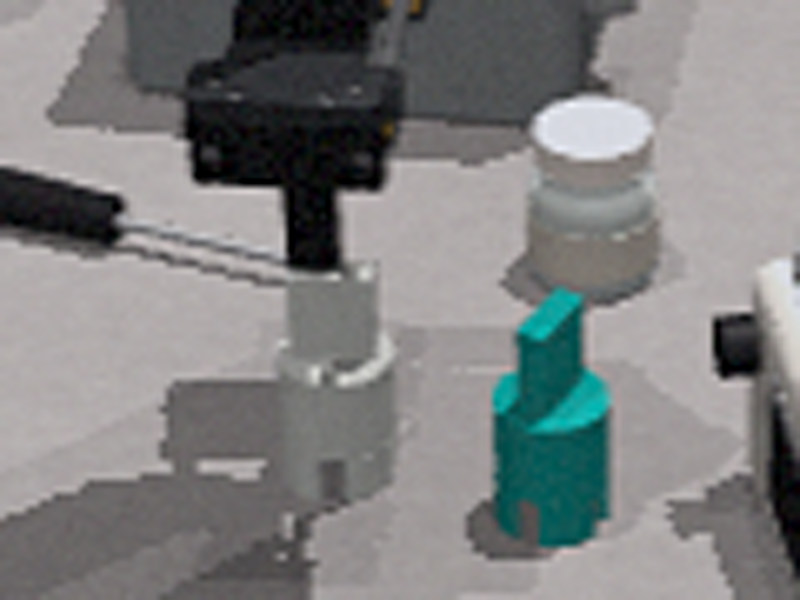

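The near finger lines up with the grip once the jaw's 72° yaw is allowed for (it sits about 9 mm left). I'll descend and grip.

```bash
python3 -m pendant '[[60,[20,0,0],[0,0,0]],[60,[40,0,0],[0,0,0]],[60,[55,0,0],[0,0,0]],[60,[61,0,0],[0,0,0]],[60,[61,0,0],[0,0,0]],[0,[61,0,0],[0,0,0]],[0,[61,0,0],[0,0,0]],[0,[61,0,0],[0,0,0]],[0,[61,0,0],[0,0,0]],[0,[61,0,0],[0,0,0]]]' 30
python3 -m pendant '[[0,[0,0,0],[0,0,0]],[0,[0,0,0],[0,0,0]],[0,[0,0,0],[0,0,0]],[0,[0,0,0],[0,0,0]]]' 30
python3 - <<'E'
from go import *
status()
E
```

```text
time_s: 4.4
tool_pos: [0.471, 0.2164, 0.083]
tool_rot: [-38.4, 89.9, 34.1]
force: [-0.4, -0.1, 0.4]
grip_width: 0.034
time_s: 4.73
tool_pos: [0.4706, 0.2163, 0.0823]
tool_rot: [-31.4, 90.0, 41.1]
force: [1.3, 0.3, 0.5]
grip_width: 0.0138
t 4.73 pos [0.4706 0.2163 0.0823] post-frame mm [-203.8  144.6   55.8] phi 78.2 xt [-0.573  0.    -0.819] F post [ 1.3  0.4 -0.3] w 13.8 q [-39.  10.  13. 113.  -3.  57.  47.] tq [ 0.04 -0.04 -0.02]
```

```bash
python3 -m pendant '[[0,[-8,0,0],[0,0,0]],[0,[-25,0,0],[0,0,0]],[0,[-60,0,0],[0,0,0]],[0,[-100,0,0],[0,0,0]],[0,[-140,0,0],[0,0,0]],[0,[-170,0,0],[0,0,0]],[0,[-200,0,0],[0,0,0]],[0,[-200,0,0],[0,0,0]],[0,[-200,0,0],[0,0,0]]]' 30
python3 - <<'E'
from go import *
status()
for phi in(96,):
    Rt=postR(phi); print(phi,delta(SEAT+ZP*.165,Rt))
for n in("side","top"): cv2.imwrite(f"pics/{n}3.png",cam(n)["image"])
s=cv2.imread("pics/side3.png")[130:250,200:360];cv2.imwrite("pics/s3.png",cv2.resize(s,(800,600),interpolation=cv2.INTER_CUBIC))
E
```

```text
time_s: 5.48
tool_pos: [0.4713, 0.2164, 0.2844]
tool_rot: [-40.5, 89.8, 32.0]
force: [0.5, 0.2, -2.1]
grip_width: 0.0137
t 5.48 pos [0.4713 0.2164 0.2844] post-frame mm [-87.3 144.8 221. ] phi 78.1 xt [-0.571  0.002 -0.821] F post [-0.9  0.2 -2. ] w 13.7 q [-40.   1.  13.  98.  -0.  81.  45.] tq [-0.03 -0.03 -0.04]
96 (array([  -4.2, -136.2, -114.7]), array([-0.3444, -0.0421, -0.6093]))
```

View pics/s3.png

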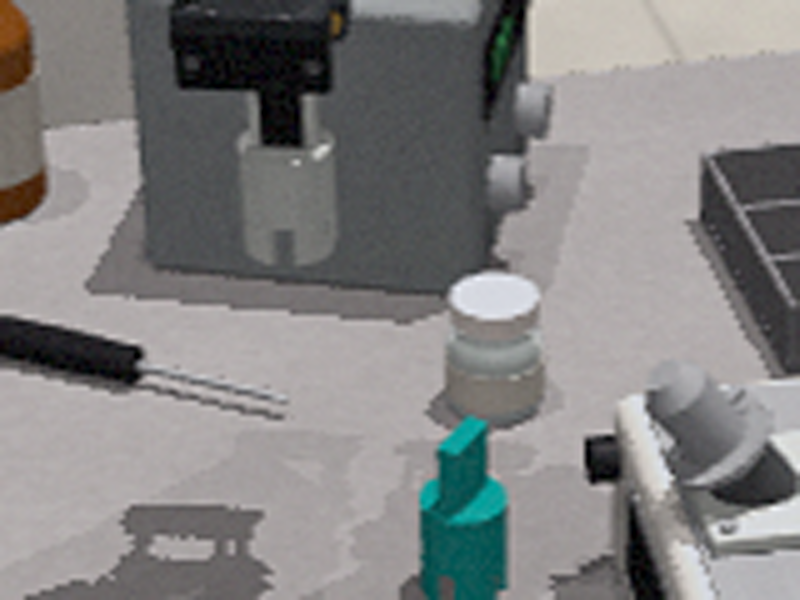

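The cup is held straight (crop col 288, rows 140–262) and the turquoise one is untouched. Next I'll move above the post and tilt.

```bash
python3 -m pendant '[[0,[-4,-25,-20],[-0.05,-0.006,-0.09]],[0,[-4,-50,-40],[-0.11,-0.014,-0.2]],[0,[-4,-75,-62],[-0.17,-0.021,-0.3]],[0,[-4,-100,-84],[-0.23,-0.028,-0.4]],[0,[-4,-120,-100],[-0.29,-0.035,-0.51]],[0,[-4,-136,-115],[-0.344,-0.042,-0.609]],[0,[-4,-136,-115],[-0.344,-0.042,-0.609]],[0,[-4,-136,-115],[-0.344,-0.042,-0.609]],[0,[-4,-136,-115],[-0.344,-0.042,-0.609]],[0,[-4,-136,-115],[-0.344,-0.042,-0.609]]]' 30
python3 - <<'E'
from go import *
status()
print(delta(SEAT+ZP*.150,postR(96)))
for n in("side","top"): cv2.imwrite(f"pics/{n}4.png",cam(n)["image"])
s=cv2.imread("pics/side4.png")[130:250,270:430]
t=cv2.imread("pics/top4.png")[150:270,220:380]
a=np.hstack([cv2.resize(x,(400,300),interpolation=cv2.INTER_CUBIC) for x in(s,t)])
cv2.imwrite("pics/s4.png",a)
# cloud of cup in the post frame
for n in("side","top"):
    P=RP.inv().apply(cloud(cam(n))-SEAT)*1000
    q=P[(np.hypot(P[:,0],P[:,1])<35)&(P[:,2]>88)&(P[:,2]<138)]
    s=least_squares(lambda v:np.hypot(q[:,0]-v[0],q[:,1]-v[1])-24,[0,0],loss="soft_l1",f_scale=2)
    k=P[(np.hypot(P[:,0],P[:,1])<24)&(P[:,2]>20)&(P[:,2]<38)]
    s2=least_squares(lambda v:np.hypot(k[:,0]-v[0],k[:,1]-v[1])-17.5,[0,0],loss="soft_l1",f_scale=2)
    print(n,len(q),s.x.round(1),"post",len(k),s2.x.round(1))
E
```

```text
time_s: 6.42
tool_pos: [0.5659, 0.0667, 0.2866]
tool_rot: [-96.2, 55.2, -3.3]
force: [0.7, 0.5, -1.1]
grip_width: 0.014
t 6.42 pos [0.5659 0.0667 0.2866] post-frame mm [ -1.9   0.6 163.8] phi 96.1 xt [-0.004 -0.001 -1.   ] F post [-0.1  0.5 -1.2] w 14.0 q [-34. -17.  15. 120.  23.  46.  62.] tq [ 0.14  0.89 -0.03]
(array([13.7, -1.8, -0.8]), array([ 0.0016, -0.0009, -0.0041]))
side 321 [-2.6  2.1] post 83 [-0.1  1.4]
top 203 [-1.5  1. ] post 53 [1. 0.]
```

View pics/s4.png

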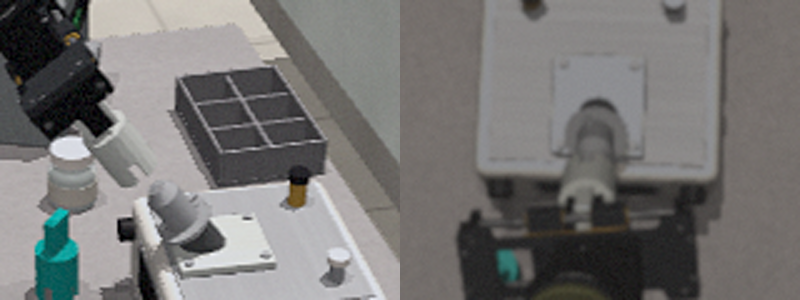

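```bash
python3 -m pendant '[[0,[8,-2,-1],[0,0,0]],[0,[16,-2,-1],[0,0,0]],[0,[24,-2,-1],[0,0,0]],[0,[32,-2,-1],[0,0,0]],[0,[36,-2,-1],[0,0,0]],[0,[36,-2,-1],[0,0,0]],[0,[36,-2,-1],[0,0,0]]]' 30
python3 - <<'E'
from go import *
status()
print(delta(SEAT+ZP*.100,postR(96)))
for n in("side","top"):
    P=RP.inv().apply(cloud(cam(n))-SEAT)*1000
    q=P[(np.hypot(P[:,0],P[:,1])<35)&(P[:,2]>52)&(P[:,2]<102)]
    s=least_squares(lambda v:np.hypot(q[:,0]-v[0],q[:,1]-v[1])-24,[0,0],loss="soft_l1",f_scale=2)
    k=P[(np.hypot(P[:,0],P[:,1])<24)&(P[:,2]>20)&(P[:,2]<38)]
    s2=least_squares(lambda v:np.hypot(k[:,0]-v[0],k[:,1]-v[1])-17.5,[0,0],loss="soft_l1",f_scale=2)
    print(n,len(q),s.x.round(1),"post",len(k),s2.x.round(1))
E
```

```text
time_s: 7.2
tool_pos: [0.5878, 0.0633, 0.2573]
tool_rot: [-96.3, 55.3, -3.5]
force: [1.2, 0.1, -2.2]
grip_width: 0.0135
t 7.2 pos [0.5878 0.0633 0.2573] post-frame mm [ -0.6  -1.6 127.2] phi 96.1 xt [-0.004 -0.003 -1.   ] F post [-0.3  0.1 -2.5] w 13.5 q [-34. -13.  17. 120.  23.  41.  63.] tq [ 0.14  0.88 -0.01]
(array([27.2, -0.9,  1.6]), array([ 0.0011, -0.0021, -0.0047]))
side 317 [-1.6 -0.1] post 76 [-0.3  0.9]
top 192 [-0.4 -0.8] post 30 [ 1.3 -0.7]
```

```bash
python3 -m pendant '[[0,[5,-1.5,0.8],[0,0,0]],[0,[10,-1.5,0.8],[0,0,0]],[0,[15,-1.5,0.8],[0,0,0]],[0,[20,-1.5,0.8],[0,0,0]],[0,[24,-1.5,0.8],[0,0,0]],[0,[24,-1.5,0.8],[0,0,0]],[0,[24,-1.5,0.8],[0,0,0]]]' 30
python3 - <<'E'
from go import *
status()
print(delta(SEAT+ZP*.095,postR(96)))
E
```

```text
time_s: 7.88
tool_pos: [0.6026, 0.0634, 0.2385]
tool_rot: [-96.3, 55.2, -3.4]
force: [-0.3, -0.0, -1.3]
grip_width: 0.014
t 7.88 pos [0.6026 0.0634 0.2385] post-frame mm [  0.8  -0.6 103.3] phi 96.1 xt [-0.004 -0.002 -1.   ] F post [-1.  -0.1 -0.9] w 14.0 q [-34. -10.  18. 120.  23.  38.  63.] tq [ 0.09  0.93 -0.02]
(array([8.3, 0.7, 0.7]), array([ 0.0011, -0.002 , -0.0045]))
```

Free insertion with no contact force. Next I'll press down lightly onto the pin.

```bash
for i in 1 2 3 4; do python3 -m pendant '[[0,[1.5,0,0],[0,0,0]],[0,[3,0,0],[0,0,0]],[0,[3,0,0],[0,0,0]],[0,[3,0,0],[0,0,0]]]' 30 >/dev/null
python3 -c "
from go import *
status()"; done
```

```text
t 8.22 pos [0.6044 0.0635 0.2367] post-frame mm [  1.2  -0.5 100.7] phi 96.1 xt [-0.003 -0.002 -1.   ] F post [-1.  -0.4 -1.8] w 13.8 q [-34. -10.  18. 120.  22.  37.  63.] tq [ 0.05  0.95 -0.02]
t 8.55 pos [0.6061 0.0633 0.234 ] post-frame mm [ 1.  -0.5 97.6] phi 96.1 xt [-0.004 -0.002 -1.   ] F post [-0.5 -0.3 -1. ] w 13.5 q [-34.  -9.  18. 120.  22.  37.  64.] tq [ 0.08  0.96 -0.  ]
t 8.88 pos [0.6079 0.0633 0.232 ] post-frame mm [ 1.3 -0.5 94.9] phi 96.1 xt [-0.003 -0.002 -1.   ] F post [-1.7 -0.7  3. ] w 14.1 q [-34.  -9.  18. 120.  22.  37.  64.] tq [ 0.    1.08 -0.06]
t 9.22 pos [0.6097 0.0632 0.2296] post-frame mm [ 1.4 -0.5 91.9] phi 96.1 xt [-0.003 -0.002 -1.   ] F post [-1.8 -0.3  6.8] w 13.7 q [-34.  -8.  18. 120.  22.  36.  64.] tq [-0.04  1.19 -0.09]
```

Resting on the pin: contact began at about 96–97 mm and the force is now about 8 N. I'll turn towards 106° and watch the force.

```bash
for i in 1 2 3 4 5; do python3 -m pendant '[[0,[0,0,0],[-0.026,0,0]],[0,[0,0,0],[-0.052,0,0]],[0,[0,0,0],[-0.052,0,0]],[0,[0,0,0],[-0.052,0,0]]]' 30 >/dev/null
python3 -c "
from go import *
status()"; done
```

```text
t 9.55 pos [0.6096 0.0638 0.2294] post-frame mm [ 1.2  0.2 91.9] phi 99.0 xt [-0.003 -0.001 -1.   ] F post [-1.1  1.2  5.7] w 13.8 q [-34.  -9.  18. 120.  22.  36.  66.] tq [0.4  1.33 0.21]
t 9.88 pos [0.6097 0.0629 0.2289] post-frame mm [ 1.1 -0.8 91.3] phi 102.0 xt [-0.003 -0.002 -1.   ] F post [ 0.6 -0.8 -0.9] w 13.5 q [-34.  -9.  19. 120.  22.  36.  69.] tq [0.04 0.66 0.05]
t 10.22 pos [0.6093 0.0629 0.2286] post-frame mm [ 0.6 -0.8 91.3] phi 104.9 xt [-0.004 -0.002 -1.   ] F post [-2.3  0.3 -2.1] w 13.6 q [-35.  -9.  19. 120.  23.  36.  72.] tq [0.12 0.92 0.01]
t 10.55 pos [0.6095 0.0631 0.229 ] post-frame mm [ 0.9 -0.6 91.5] phi 107.9 xt [-0.004 -0.002 -1.   ] F post [-1.5 -0.3 -1.1] w 13.5 q [-35.  -9.  19. 120.  23.  36.  75.] tq [0.1  0.94 0.02]
t 10.88 pos [0.6095 0.0632 0.2291] post-frame mm [ 1.  -0.5 91.6] phi 110.9 xt [-0.004 -0.002 -1.   ] F post [-1.5 -0.5 -2.1] w 13.8 q [-35.  -9.  20. 120.  23.  36.  78.] tq [0.1  0.96 0.  ]
```

The force vanished at about 101°, so the notches dropped over the pin. I'll turn back 4° to centre the play and lower to the flange.

```bash
python3 -m pendant '[[0,[0,0,0],[0.035,0,0]],[0,[0,0,0],[0.07,0,0]],[0,[2,0,0],[0.07,0,0]],[0,[4,0,0],[0.07,0,0]],[0,[6,0,0],[0.07,0,0]],[0,[6,0,0],[0.07,0,0]],[0,[6,0,0],[0.07,0,0]]]' 30 >/dev/null
python3 -c "
from go import *
status()"
for i in 1 2 3 ; do python3 -m pendant '[[0,[1,0,0],[0,0,0]],[0,[2,0,0],[0,0,0]],[0,[2,0,0],[0,0,0]],[0,[2,0,0],[0,0,0]]]' 30 >/dev/null
python3 -c "
from go import *
status()"; done
```

```text
t 11.47 pos [0.6129 0.0629 0.224 ] post-frame mm [ 0.9 -0.6 85.5] phi 107.0 xt [-0.004 -0.002 -1.   ] F post [-1.  -0.4 -1.3] w 13.9 q [-35.  -8.  20. 120.  22.  36.  74.] tq [ 0.12  0.9  -0.02]
t 11.8 pos [0.6141 0.0629 0.2226] post-frame mm [ 1.  -0.6 83.7] phi 106.9 xt [-0.004 -0.002 -1.   ] F post [-0.9  0.8 -0.8] w 13.6 q [-35.  -8.  20. 120.  22.  35.  74.] tq [ 0.09  0.94 -0.05]
t 12.13 pos [0.6153 0.0629 0.2212] post-frame mm [ 1.2 -0.5 81.8] phi 106.9 xt [-0.003 -0.002 -1.   ] F post [-1.4 -0.3  0.6] w 13.9 q [-35.  -7.  20. 120.  22.  35.  75.] tq [ 0.13  0.91 -0.03]
t 12.47 pos [0.6164 0.0628 0.2195] post-frame mm [ 1.2 -0.5 79.8] phi 106.9 xt [-0.003 -0.002 -1.   ] F post [-1.5  0.1  2.7] w 13.8 q [-35.  -7.  20. 120.  22.  35.  75.] tq [ 0.1   1.11 -0.05]
```

```bash
python3 -m pendant '[[0,[1,0,0],[0,0,0]],[0,[2,0,0],[0,0,0]],[0,[2,0,0],[0,0,0]],[0,[2,0,0],[0,0,0]]]' 30 >/dev/null
python3 -c "
from go import *
status()"
python3 -m pendant '[[0,[-1,0,0],[0,0,0]],[0,[-2,0,0],[0,0,0]],[0,[-2,0,0],[0,0,0]],[0,[-2,0,0],[0,0,0]]]' 30 >/dev/null
python3 -c "
from go import *
status()
for n in('side','top'): cv2.imwrite(f'pics/{n}5.png',cam(n)['image'])
s=cv2.imread('pics/side5.png')[160:250,290:410]
cv2.imwrite('pics/s5.png',cv2.resize(s,(800,600),interpolation=cv2.INTER_CUBIC))"
```

```text
t 12.8 pos [0.6176 0.0628 0.2179] post-frame mm [ 1.2 -0.5 77.8] phi 106.9 xt [-0.003 -0.002 -1.   ] F post [-1.3 -0.1  4.5] w 13.8 q [-35.  -7.  20. 120.  22.  35.  75.] tq [ 0.12  1.19 -0.02]
t 13.13 pos [0.6164 0.0628 0.2195] post-frame mm [ 1.2 -0.5 79.8] phi 106.9 xt [-0.003 -0.002 -1.   ] F post [-1.8  0.5  3.6] w 13.9 q [-35.  -7.  20. 120.  22.  35.  75.] tq [ 0.17  1.01 -0.01]
```

View pics/s5.png

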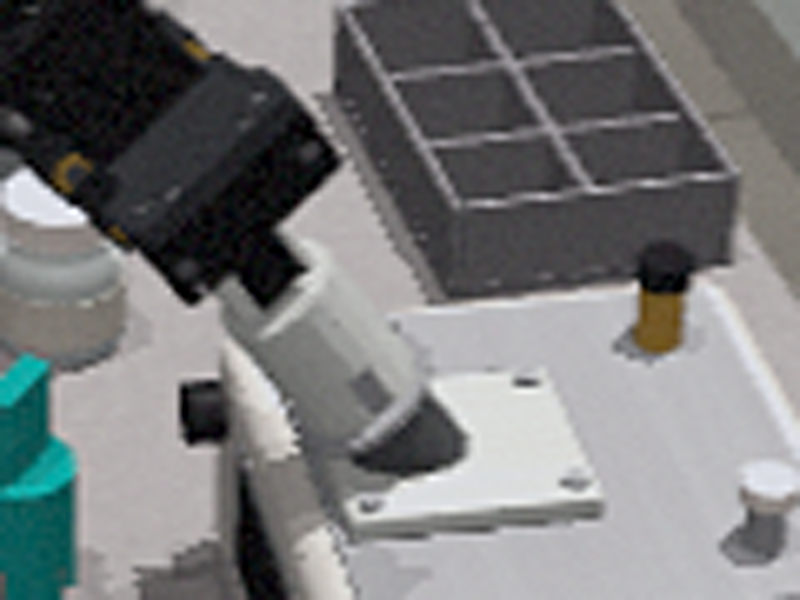

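The rim sits on the flange (crop around 390, 420). Next I'll release and back off along the axis.

```bash
python3 -m pendant '[[20,[0,0,0],[0,0,0]],[30,[0,0,0],[0,0,0]],[40,[0,0,0],[0,0,0]],[40,[0,0,0],[0,0,0]],[40,[0,0,0],[0,0,0]],[40,[0,0,0],[0,0,0]]]' 
python3 -m pendant '[[40,[-6,0,0],[0,0,0]],[40,[-15,0,0],[0,0,0]],[40,[-30,0,0],[0,0,0]],[40,[-45,0,0],[0,0,0]],[40,[-60,0,0],[0,0,0]],[40,[-70,0,0],[0,0,0]],[40,[-70,0,0],[0,0,0]],[40,[-70,0,0],[0,0,0]]]' 
python3 - <<'E'
from go import *
status()
for n in("side","top"):
    c=cam(n); cv2.imwrite(f"pics/{n}6.png",c["image"])
    P=RP.inv().apply(cloud(c)-SEAT)*1000
    q=P[(np.hypot(P[:,0],P[:,1])<35)&(P[:,2]>4)&(P[:,2]<56)]
    s=least_squares(lambda v:np.hypot(q[:,0]-v[0],q[:,1]-v[1])-24,[0,0],loss="soft_l1",f_scale=2)
    g=P[(np.hypot(P[:,0],P[:,1])<20)&(P[:,2]>85)&(P[:,2]<112)]
    print(n,s.x.round(1),"grip top",len(g),np.percentile(g[:,2],[50,90,98]).round(1), "by landmark",[ (np.array(d["centre"])*[480,640]).round() for d in models.landmark_of(n,"cup_grip")])
    pr=[proj(c,SEAT+ZP*h) for h in(0,.06,.102)]; print("expected px",np.round(pr))
s=cv2.imread('pics/side6.png')[160:250,290:410]; t=cv2.imread('pics/top6.png')[180:270,240:360]
cv2.imwrite('pics/s6.png',np.hstack([cv2.resize(x,(400,300),interpolation=cv2.INTER_CUBIC) for x in (s,t)]))
E
```

```text
time_s: 13.73
tool_pos: [0.6165, 0.0627, 0.2194]
tool_rot: [-107.1, 55.2, -3.4]
force: [0.1, -0.4, 0.2]
grip_width: 0.0386
time_s: 14.4
tool_pos: [0.5766, 0.0652, 0.2778]
tool_rot: [-107.0, 55.1, -3.3]
force: [-0.6, -0.3, 0.8]
grip_width: 0.0399
t 14.4 pos [0.5766 0.0652 0.2778] post-frame mm [  1.9  -0.3 150.4] phi 106.9 xt [-0.002 -0.001 -1.   ] F post [ 0.  -0.4  1. ] w 39.9 q [-34. -15.  16. 120.  23.  44.  73.] tq [ 0.1   0.71 -0.01]
side [-2.4  0.6] grip top 123 [ 97.9 104.4 105.8] by landmark [array([197., 323.]), array([223., 293.])]
expected px [[218. 344.]
 [203. 331.]
 [192. 322.]]
top [-1.1 -0.1] grip top 102 [100.  104.8 106.2] by landmark [array([217., 295.]), array([206., 297.]), array([259., 254.]), array([307., 345.]), array([204., 299.])]
expected px [[205. 298.]
 [215. 297.]
 [223. 296.]]
```

View pics/s6.png

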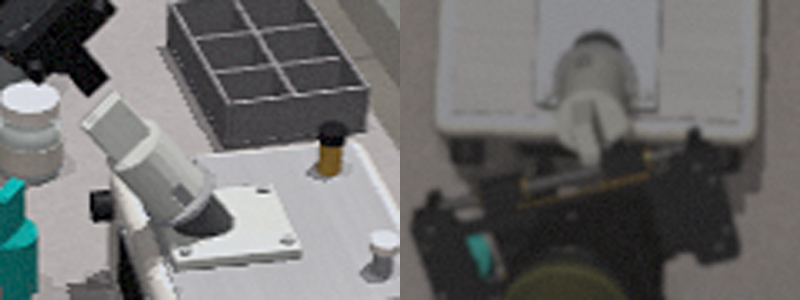

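View pics/side6.png

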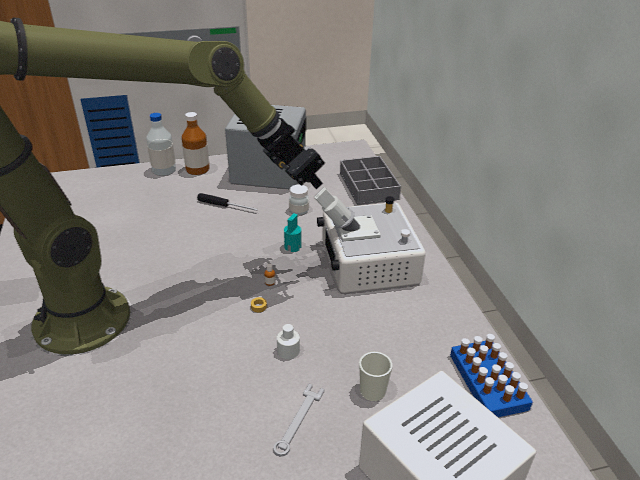

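The cup stayed put: grip top is about 104 mm above the seat, against 102 expected when home and 117 if on the pin. The fingers are about 30 mm clear and the other things look unmoved.

```bash
python3 -c "
from go import *
print(env.sign_off()); status()"
```

```text
the job is handed in; nothing more can be done
None
the job is handed in; nothing more can be done
```

The metal shield cup is seated on the post with its rim down on the flange, and I handed the job in at about 14.5 s. I took it by the flat grip, lowered it onto the cross pin at about 8 N and turned it. The notches dropped at about 101° in the post's frame. I then centred it in the play at 107°, lowered it to the flange with a press of about 6 N, and let go.

**Seating:** The rim met the flange with the gripper about 15.5 mm lower than where it first met the pin, which is the drop the description gives. After release the depth images put the grip's top at about 104 mm above the flange. It should be 102 mm when home and about 117 mm if still on the pin.

**Clearance:** The gripper backed off to about 30 mm from the cup. The last side picture shows the turquoise look-alike and the other bystanders where they were; I judged this by eye and did not measure it.

**Disagreements:** The fits to the seated cup's position were 1–2.5 mm off the nominal axis, within the cup's play plus the camera error. In the top view the gripper partly hid the cup, so the networks' grip points there scattered and I didn't use them.

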